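# Sort the chaser's punches and cup back into their trays

### The arm

A 6-joint arm with a two-finger parallel gripper is mounted at the origin on the work surface. World frame = base frame: x ahead of the robot, y to its left, z up, the work surface at z = 0. Lengths are in mm, angles in degrees, forces in N, time in s.
With the tool pointing down it reaches from about 300 to 850 mm from the base axis. Payload 4.2 kg.
Tool frame: the origin (TCP) lies midway between the tips of the shut fingers; the grasp point (between the pads) lies 19 mm behind it; z points along the fingers, y is the line along which they close (so a half turn about z gives the same grasp; the last joint's range is limited). The gripper opens to 91 mm and grips with 3 to 60 N. Pads are 32 mm wide; open, the fingers measure 118 mm over their backs; the gripper's body (76 mm by 178 mm) begins 60 mm behind the grasp point.
Start: joints at [-1.146, 18.312, 89.639, -0, 72.044, -1.146], TCP at [575.016, 0, 213.976] pointing down, gripper open.
Joint ranges: [-177.97, 177.97], [-48.28, 115.42], [12.27, 149.76], [-77.06, 257.06], [2.81, 150.46], [-146.56, 146.56]. Speed limits (degrees/s): [147.25, 147.25, 180, 180, 180, 180].

### API

Orientations are given as [roll, pitch, yaw] about the fixed x, y, z axes, in that order (R = Rz(yaw) Ry(pitch) Rx(roll)).
In Python, from workcell import env gives the robot as it stands.
- The arm moves only by the shell command python3 -m jog 'ROWS' [FORCE]. ROWS is a JSON object of lists of equal length, an entry for each row: "jaw": the finger opening in mm, from 0 to 91.2; "slide": the shift along the tool's x, y, z in units of 30 mm (1.0 is 30 mm), a list of three; "spin": the turn about the tool's z in units of 8 degrees (1.0 is 8 degrees). In form: {"jaw": [jaw, ...], "slide": [[dx, dy, dz], ...], "spin": [spin, ...]}. A call has 1 to 10 rows; each row shifts and turns the commanded pose from where the row before left it, along the tool's axes as they then stand; what a row does not reach is not made up. A row lasts 1/10 s, in which the tool goes at most 50 mm and 8.59 degrees, less where a joint would pass 70% of its speed; a pose out of reach is approached as far as the arm can. A call is refused whole if a number of a shift passes 1 or a number of a turn 1, either way. A call with a gripper value outside its range is refused whole. The fingers move at their own pace and stop on an object; FORCE is the grip in N (left out, the last holds). Time passes only in rows, so rows that do not move let the fingers close. It gives the time, the measured TCP pose, the force, the opening and the grip force at its end, in the units of the state.
- env.state(): the state, without advancing time (a new reading comes with each control period).
- env.grab_frame(name): name is "scene" or "side" or "wrist"; returns the picture (400x640x3 uint8, red, green, blue); there is no depth.
- env.camera_model(name): a dict with "fx", "fy", "cx", "cy" (pixels), "D" ([k1, k2, p1, p2, k3] as OpenCV has them; the pictures are not rectified), "camera_from_world" (4x4, takes a point from world to camera coordinates). Camera axes: x right, y up, looking along -z (the intrinsics and any distortion apply to the point x, -y, -z); pixel columns grow to the right and rows downward; lengths in mm; the calibration is good to about 2 mm. A picture is of the moment at which its call begins: read the wrist's pose just before it. camera_model takes no time and is no camera call; for the wrist camera it gives the pose at the moment of the call.
- env.job_done(): hands the job in; it is judged then, once.
The state is a dict: "time_s": time; "qpos": joint angles; "qvel": joint speeds; "effort": joint torques, N m; "ee_pos": TCP position; "ee_rot": TCP orientation; "force": force on the tool from outside, world axes, zero at the start; "torque": the same for the moment, N m; "gripper_width": finger opening in mm; "gripper_force": force on a finger pad.
Only numpy, scipy, OpenCV 4.12 (cv2) and the standard library are available. Lean on these libraries where they do the work, as an engineer would, in place of code of your own. Each camera call takes 0.05 s, during which the arm holds its last target. There are 200 camera calls.

### The job

Clear the metal chaser's bench: put the two loose ball-ended doming punches, the two loose square chasing punches and the loose copper cup back into the trays where their own kind already lies. Lay each punch flat on the tray's floor in line with those already there, not on top of them, with its working end (ball or tapered tip) pointing the same way as theirs, and stand the cup upright, mouth up. Leave the hammer where it lies.

Things in the scene. Friction and masses are not known exactly. Their poses are not given: they have to be found in the camera images.
- domer1: loose doming punch: bright steel octagonal shaft 12 mm across with a 22 mm ball at its working end, 100 mm overall, 110 g. Origin on the shaft's axis, 35 mm from the ball's end; x points along the shaft to the ball: ball centre at x = +24, butt at -65, middle (grip here) at -15 mm. Lies on ball and butt: origin 10 mm above the surface, shaft sloping 3 degrees down to the butt, x level.
- domer2: second doming punch, the same as domer1 in every respect (size, origin, axes).
- chaser1: loose chasing punch: grey steel bar 10 mm square, no ball, ground to a long taper over its last 40 mm, 4 mm wide at the working end, 100 mm overall, 65 g. Origin on the bar's axis, 35 mm from the working end; x points along the bar to the working end: butt at x = -65, middle (grip here) at -15 mm. Lying flat, the origin is 5 mm above the surface.
- chaser2: second chasing punch, the same as chaser1 in every respect (size, origin, axes).
- cup: loose copper cup, standing mouth up: round, 48 mm diameter with straight sides above a slightly narrower foot, 42 mm high, wall 3 mm, 90 g. Origin: centre of its foot, z up. Gripped across the outside from above.
- tray_domers: fixed open tray of pale wood, outside 136 (its x) by 162 (its y) by 26 mm high, walls and floor 5 mm thick (floor's top 5 mm above the bench). Origin: centre of its underside, z up. Two doming punches already lie in it along x, their balls towards +x, at y = -64 and -40 mm; from y = -25 to +76 mm it is empty. Both loose doming punches belong here.
- tray_chasers: fixed open tray of pale wood, outside 136 (its x) by 162 (its y) by 26 mm high, walls and floor 5 mm thick (floor's top 5 mm above the bench). Origin: centre of its underside, z up. Two chasing punches already lie in it along x, their tapered working ends towards +x, at y = -64 and -44 mm; from y = -35 to +76 mm it is empty. Both loose chasing punches belong here.
- tray_cups: fixed open tray of pale wood, outside 136 (its x) by 162 (its y) by 26 mm high, walls and floor 5 mm thick (floor's top 5 mm above the bench). Origin: centre of its underside, z up. Two copper cups like the loose one already stand in it at y = -46 mm, x = -34 and +34 mm; from y = -20 to +76 mm it is empty. The loose cup belongs here.
- hammer: chasing hammer lying on its side, red-brown wooden handle and bright steel head, 235 mm long, 26 mm thick, 260 g: a bystander, not to be moved. Origin on the bench under the handle, 55 mm from the middle of the head; x runs along the handle towards the head.

How it is judged:
By the outcome, as a careful person would: the job done as asked, in the order asked, and still so for the second after the job is handed in, with the robot touching nothing.
It also fails if it takes over 120 s, if anything falls off the work surface, if the arm or the gripper's body presses on something with over 40 N, if the wrist force passes 120 N, or if a joint passes its speed limit or range.

## Working session

There is one attempt and no reset: what is moved stays moved. The work goes in short steps, Python scripts to look and compute and a shell command to move; the robot and the scene stay as the last step left them, time stands still between calls to the robot, and variables do not carry over. Pictures are saved under pics/ and viewed, at most 14 in all, crops included, and the job is handed in when it is done.

```bash
mkdir -p pics; ls; python3 - <<'E'
from workcell import env
import cv2
for n in ("scene","side"):
    cv2.imwrite(f"pics/{n}0.png",cv2.cvtColor(env.grab_frame(n),cv2.COLOR_RGB2BGR))
    m=env.camera_model(n);print(n,m)
print(env.state())
E
```

```text
pics
scene {'fx': 409.5904815454758, 'fy': 409.5904815454758, 'cx': 316.39035358579105, 'cy': 202.33554405312123, 'D': array([0.02429934, 0.        , 0.        , 0.        , 0.        ]), 'camera_from_world': array([[ 7.94285649e-01,  6.07530394e-01,  4.13849215e-03,
        -3.90428748e+02],
       [-3.61486190e-01,  4.67110491e-01,  8.06929689e-01,
         1.44791369e+02],
       [ 4.88301179e-01, -6.42428680e-01,  5.90633007e-01,
        -1.16802245e+03],
       [ 0.00000000e+00,  0.00000000e+00,  0.00000000e+00,
         1.00000000e+00]])}
side {'fx': 365.34806540168415, 'fy': 365.34806540168415, 'cx': 321.92000416490583, 'cy': 197.30252741386354, 'D': array([-0.04105799,  0.        ,  0.        ,  0.        ,  0.        ]), 'camera_from_world': array([[ 9.24172437e-01, -3.81919864e-01, -6.52108422e-03,
        -4.81769946e+02],
       [ 1.95903139e-01,  4.59253914e-01,  8.66433957e-01,
        -1.44379974e+02],
       [-3.27913506e-01, -8.02011882e-01,  4.99249109e-01,
        -8.66418942e+02],
       [ 0.00000000e+00,  0.00000000e+00,  0.00000000e+00,
         1.00000000e+00]])}
{'time_s': 0.1, 'qpos': array([-1.14807666e+00,  1.83468263e+01,  8.96976955e+01,  7.61090648e-04,
        7.20446794e+01, -1.14396124e+00]), 'qvel': array([-0.01778199, -0.1050156 , -0.09565268, -0.18702494, -0.00710441,
       -0.03271809]), 'effort': array([ 5.01049108e-04, -4.13330913e+01, -2.32510239e+01,  7.29743019e-02,
        4.21804120e-02, -4.88014211e-05]), 'ee_pos': array([ 5.74556950e+02, -7.79953663e-03,  2.13227565e+02]), 'ee_rot': array([-1.79910831e+02, -2.50437642e-03,  8.99956474e+01]), 'force': array([-0.21670958, -0.91729562,  0.27452391]), 'torque': array([0.0652794 , 0.01988358, 0.01616167]), 'gripper_force': 0.0, 'gripper_width': 91.44824049963884}
```

View pics/scene0.png

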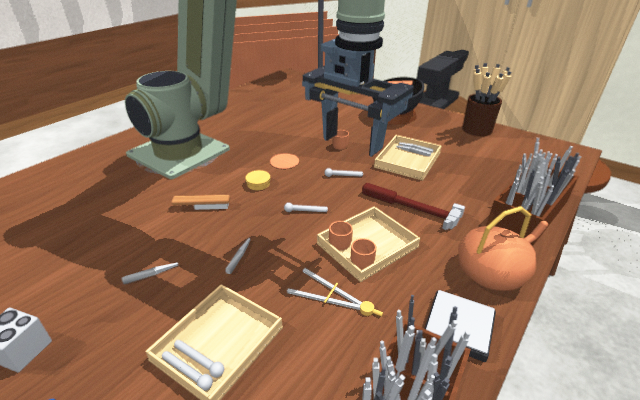

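View pics/side0.png

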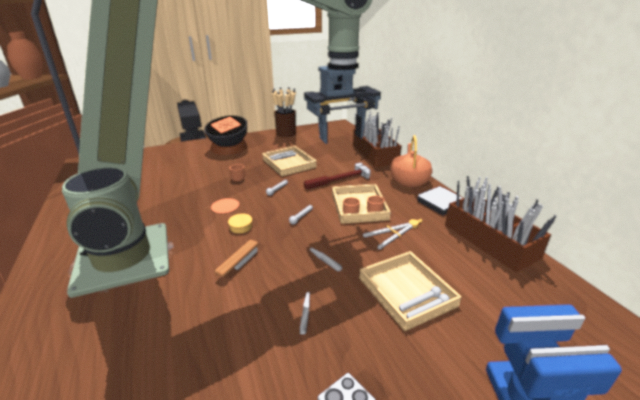

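The scene view shows the loose domers at about (345,174) and (305,209), the likely chasers at (150,272) and (238,255), and the cup at (341,139). The trays are domers (215,340), cups (368,242) and chasers (408,157), and the hammer is at (410,200). The side view agrees: domers (278,187) and (301,214), bars (325,258) and (305,312).

```bash
cat > h.py <<'E'
import numpy as np, cv2
from workcell import env
def K(m): return np.array([[m['fx'],0,m['cx']],[0,m['fy'],m['cy']],[0,0,1.]])
def ray(m,uv):
    p=cv2.undistortPoints(np.array(uv,float).reshape(-1,1,2),K(m),np.array(m['D'])).reshape(-1,2)
    T=m['camera_from_world'];R=T[:3,:3];c=-R.T@T[:3,3]
    d=np.c_[p[:,0],-p[:,1],-np.ones(len(p))]@R
    return c,d/np.linalg.norm(d,axis=1,keepdims=True)
def plane(m,uv,z):
    c,d=ray(m,uv); return c+d*((z-c[2])/d[:,2:])
def tri(views):  # [(m,uv),...] one point -> point, residual mm
    A=np.zeros((3,3));b=np.zeros(3);L=[]
    for m,uv in views:
        c,d=ray(m,uv);d=d[0];P=np.eye(3)-np.outer(d,d);A+=P;b+=P@c;L.append((P,c))
    x=np.linalg.solve(A,b);return x,max(np.linalg.norm(P@(x-c)) for P,c in L)
def project(m,X):
    T=m['camera_from_world'];p=np.atleast_2d(X)@T[:3,:3].T+T[:3,3];p=p*[1,-1,-1]
    return cv2.projectPoints(p,np.zeros(3),np.zeros(3),K(m),np.array(m['D']))[0].reshape(-1,2)
def shot(n,name):
    env.state();m=env.camera_model(n);I=cv2.cvtColor(env.grab_frame(n),cv2.COLOR_RGB2BGR)
    cv2.imwrite(f'pics/{name}.png',I);import pickle;pickle.dump(m,open(f'pics/{name}.pkl','wb'));return m,I
def load(name):
    import pickle;return pickle.load(open(f'pics/{name}.pkl','rb')),cv2.imread(f'pics/{name}.png')
E
python3 - <<'E'
from h import *
np.set_printoptions(precision=1,suppress=True)
s=env.camera_model('scene');d=env.camera_model('side')
for n,a,b in [('dA',(345,174),(278,187)),('dB',(305,209),(301,214)),('cC',(150,272),(305,312)),('cD',(238,255),(325,258)),('cup',(341,139),(237,173)),
 ('tD',(215,340),(408,287)),('tC',(408,157),(289,160)),('tcup',(368,242),(361,205)),('hamhead',(453,215),(363,172)),('hamend',(365,190),(306,184)),('brush',(213,202),(238,258))]:
    x,r=tri([(s,a),(d,b)]);print(n,x,r,plane(s,a,5)[0][:2],plane(d,b,5)[0][:2])
m,I=shot('wrist','w0');T=m['camera_from_world'];print(T,m['fx'],-T[:3,:3].T@T[:3,3])
E
```

```text
dA [446.2 181.5   6.8] 0.30593469050153604 [444.9 183.5] [447.1 185.5]
dB [459.   -0.1   8.5] 0.9626837972974128 [456.9   2.1] [460.9   6.8]
cC [ 348.2 -332.5    5.3] 0.10791098932977188 [ 348.  -332.5] [ 348.3 -332.2]
cD [ 447.3 -199.     7. ] 0.8063384616158895 [ 446.2 -198.6] [ 448.3 -195.6]
cup [342.4 312.1  19.3] 1.5136372150006079 [325.5 338. ] [346.3 338.6]
tD [ 566.1 -361.3   14.3] 0.8261186229187687 [ 560.6 -358.5] [ 572.7 -352.5]
tC [538.4 351.8  13. ] 0.8356305604314869 [533.5 363.5] [543.9 371. ]
tcup [635.8 -15.4   8.9] 3.552983633286188 [631.6  -6.5] [637.6 -15.7]
hamhead [740.4 169.9  13.4] 4.808627174203661 [735.3 189.2] [745.9 175.3]
hamend [529.  146.2  14.2] 3.4141429427774623 [525.1 152.7] [536.  169.5]
brush [ 260.7 -103.7   -3.4] 1.413284052896918 [ 268.9 -108.8] [ 259.8 -116.5]
[[   1.    -0.    -0.  -573.5]
 [   0.     1.    -0.3   28.6]
 [   0.     0.3    1.  -391.7]
 [   0.     0.     0.     1. ]] 276.0124291033341 [574.5  72.  384.6]
```

View pics/w0.png

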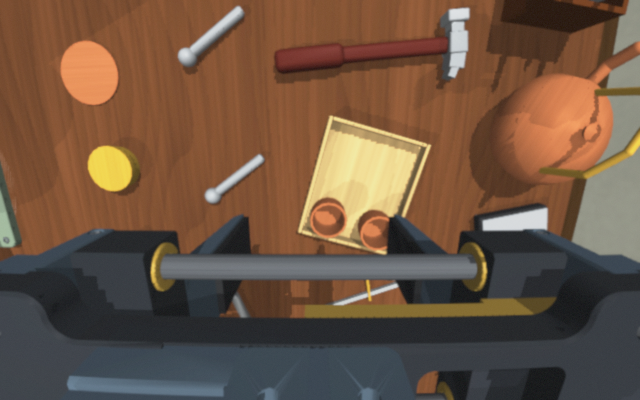

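The wrist view is clear. The two domers are balls (186,57) and (213,195), butts (238,12) and (260,158). The hammer runs from (280,58) to (456,45). The cup tray is at (365,180) with its cups at the lower end. The TCP moves to view the other objects.

```bash
python3 -m jog '{"jaw":[91,91,91,91,91,91,91,91,91,91],"slide":[[-0.9,-0.3,-0.1],[-0.9,-0.3,-0.1],[-0.9,-0.3,-0.1],[-0.9,-0.3,-0.1],[-0.9,-0.3,-0.1],[-0.9,-0.3,-0.1],[-0.9,-0.3,-0.1],[-0.9,-0.3,-0.1],[-0.9,-0.3,-0.1],[-0.9,-0.3,-0.1]],"spin":[0,0,0,0,0,0,0,0,0,0]}'; python3 -m jog '{"jaw":[91],"slide":[[0,0,0]],"spin":[0]}'; python3 -c "
from h import *
shot('wrist','w1')"
python3 -m jog '{"jaw":[91,91,91,91,91,91,91,91,91,91],"slide":[[-0.9,-0.2,0],[-0.9,-0.2,0],[-0.9,-0.2,0],[-0.9,-0.2,0],[-0.9,-0.2,0],[-0.9,-0.2,0],[-0.9,-0.2,0],[-0.9,-0.2,0],[-0.9,-0.2,0],[0,0,0]],"spin":[0,0,0,0,0,0,0,0,0,0]}';  python3 -m jog '{"jaw":[91],"slide":[[0,0,0]],"spin":[0]}'; python3 -c "
from h import *
m,I=shot('wrist','w2');_,J=load('w1');cv2.imwrite('pics/v12.png',np.vstack([J[:290],I[:290]]))"
```

```text
time_s: 1.15
ee_pos: [484.3, -270.9, 243.8]
ee_rot: [-180.0, -0.0, 90.0]
force: [0.4, 0.4, -0.2]
gripper_width: 90.8
gripper_force: 0.0
time_s: 1.25
ee_pos: [484.1, -272.8, 244.0]
ee_rot: [-180.0, 0.1, 89.8]
force: [-1.0, 0.0, -0.0]
gripper_width: 91.1
gripper_force: 0.0
time_s: 2.3
ee_pos: [430.7, -514.9, 242.7]
ee_rot: [-180.0, -0.0, 89.9]
force: [0.4, -0.5, -1.1]
gripper_width: 90.7
gripper_force: 0.0
time_s: 2.4
ee_pos: [431.4, -512.2, 243.2]
ee_rot: [-180.0, -0.1, 90.0]
force: [-0.3, 0.6, 0.3]
gripper_width: 90.7
gripper_force: 0.0
```

View pics/v12.png

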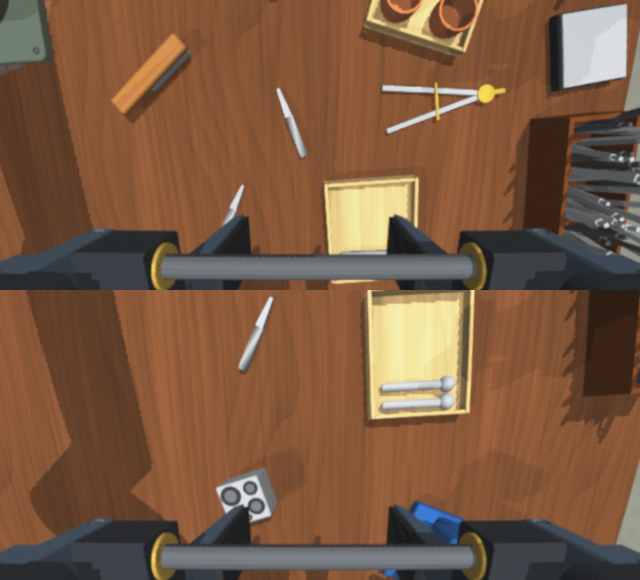

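w1 shows one chaser with tip (279,90) and butt (302,156), the domer tray's top edge, and the other chaser's tip at (240,188). w2 shows that chaser with tip (270,8) and butt (242,79). It also shows the domer tray, with its two domers' balls at (447,93) and (447,112) pointing right. Next is a second view of the domers.

```bash
python3 -m jog '{"jaw":[91,91,91,91,91,91,91,91,91,91],"slide":[[1,0.1,0],[1,0.1,0],[1,0.1,0],[1,0.1,0],[1,0.1,0],[1,0.1,0],[1,0.1,0],[1,0.1,0],[1,0.1,0],[1,0.1,0]],"spin":[0,0,0,0,0,0,0,0,0,0]}'; python3 -m jog '{"jaw":[91,91,91,91,91],"slide":[[1,0,0],[1,0,0],[1,0,0],[0,0,0],[0,0,0]],"spin":[0,0,0,0,0]}'
cat >> h.py <<'E'
def bars(I,mode,rect=(0,0,640,232)):
    """elongated blobs: list of (end1,end2,width,area) in px"""
    h=cv2.cvtColor(I,cv2.COLOR_BGR2HSV);M=((h[...,1]<70)&(h[...,2]>95)).astype(np.uint8)
    N=np.zeros_like(M);x0,y0,x1,y1=rect;N[y0:y1,x0:x1]=M[y0:y1,x0:x1]
    out=[]
    for c in cv2.findContours(N,cv2.RETR_EXTERNAL,cv2.CHAIN_APPROX_NONE)[0]:
        a=cv2.contourArea(c)
        if a<120: continue
        p=c.reshape(-1,2).astype(float);q=np.argwhere(cv2.drawContours(np.zeros_like(N),[c],-1,1,-1))[:,::-1].astype(float)
        mu=q.mean(0);d=np.linalg.svd(q-mu,full_matrices=False)[2][0];n=np.array([-d[1],d[0]])
        t=(q-mu)@d;ends=[]
        for e in (t.min(),t.max()):
            k=abs(t-e)<0.15*np.ptp(t);ends.append(mu+d*e+n*(((q[k]-mu)@n).mean()))
            w=np.ptp((q[k]-mu)@n);ends.append(w)
        out.append((ends[0],ends[1],ends[2],ends[3],a))
    return out
E
python3 - <<'E'
from h import *
np.set_printoptions(precision=1,suppress=True)
shot('wrist','w3');print(env.state()['ee_pos'])
for n in('w0','w3','w1','w2'):
    m,I=load(n);print(n)
    for e in bars(I,0):
        P=plane(m,[e[0],e[2]],8);print(e[0],e[1],e[2],e[3],e[4],'|',P[:,:2].ravel(),np.linalg.norm(P[0]-P[1]))
E
```

```text
time_s: 3.45
ee_pos: [460.8, -210.2, 244.3]
ee_rot: [180.0, -0.0, 90.1]
force: [0.2, 0.0, 0.7]
gripper_width: 91.2
gripper_force: 0.0
time_s: 3.95
ee_pos: [460.7, -121.7, 244.3]
ee_rot: [180.0, 0.0, 90.2]
force: [-0.5, -0.4, 0.7]
gripper_width: 90.9
gripper_force: 0.0
[ 460.9 -122.5  244.2]
w0
[548.  217.8] 23.552525766056164 [481.6 225. ] 12.353571608918045 1093.0 | [913.2 -55.  812.9 -65.5] 100.88739827926119
[  0.1 189. ] 2.1274563076308515 [  6.4 231.8] 12.014132523732151 255.0 | [ 98.  -10.3  87.4 -78.7] 69.15728639805153
[262.6 156.2] 9.998957086110222 [205.9 199.9] 15.78968698489377 691.0 | [497.9  34.  413.6 -27.4] 104.23995385638894
[641.  148.3] 13.887137452168755 [579.8 234.6] 30.528423444513308 3762.5 | [1035.7   48.9  971.   -82.1] 146.07093649409356
[629.4  92.2] 32.84881342341377 [601.4 164.6] 12.386370315005943 1419.5 | [996.6 123.9 978.1  24.6] 101.00831171252679
[640.7  57.5] 9.98749468288564 [606.4  86.1] 12.20474151139355 708.5 | [1003.1  168.6  959.8  130.3] 57.846840145452
[458.9   6.5] 27.015881511189427 [452.8  78. ] 13.778003981579674 1094.0 | [745.8 217.2 74
[... 2356 characters left out ...]
38 [19.1 62.8] 44.12728968844051 2344.0 | [  78.4  -21.6   54.3 -103. ] 84.98270787678535
w2
[276.2 212.5] 34.231083642319476 [215.5 201.7] 27.062532306809135 1826.0 | [ 365.5 -567.1  272.7 -549.8] 94.35265816821892
[639.2 171. ] 2.2704904958023766 [630.3 232.2] 16.817953801702107 481.5 | [ 937.5 -500.2  952.8 -603.3] 104.24027851406821
[454.2 110.3] 15.171108120844995 [380.8 115.6] 8.978594871902173 673.5 | [ 623.9 -415.5  519.3 -423.6] 104.88477997578916
[455.   92.1] 16.03070349713909 [380.8  97.7] 9.62327799043354 694.0 | [ 622.4 -390.8  518.  -399.4] 104.74278230676414
[271.4   6.6] 6.30484156664564 [240.4  79.3] 8.286998821970629 593.5 | [ 369.3 -284.8  323.1 -374.8] 101.11557880557307
```

View pics/w3.png

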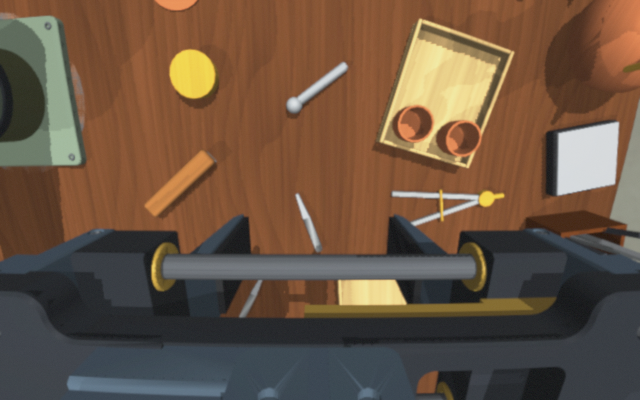

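w3 shows the near domer with ball (295,104) and butt (345,66). The cup tray's corners are at (421,20), (513,50), (468,166) and (379,141).

```bash
python3 - <<'E'
from h import *
np.set_printoptions(precision=1,suppress=True)
w={n:load(n)[0] for n in('w0','w1','w2','w3')}
s=env.camera_model('scene');d=env.camera_model('side')
def P(n,a,u,b,v):
    x,r=tri([(w[a],u),(w[b],v)]);print(n,x,round(r,2))
P('dB butt','w0',(262.6,156.2),'w3',(346.4,63.8));P('dB ballend','w0',(205.9,199.9),'w3',(287.3,109.3))
P('cD tip','w1',(277.2,87.9),'w3',(296.1,192.9));P('cC tip','w1',(243,184.4),'w2',(271.4,6.6))
for n,u in(('bl',(379,141)),('tl',(421,20)),('tr',(513,50)),('br',(468,166))):print('cuptray',n,plane(w['w3'],[u],26)[0])
# ball centres by circle fit (Hough-free: enclosing circle of eroded blob)
for n,i,u in(('dB','w0',(213,195)),('dB','w3',(295,104)),('dA','w0',(187,56)),('t1','w2',(447,93)),('t2','w2',(447,112))):
    I=load(i)[1];h=cv2.cvtColor(I,cv2.COLOR_BGR2HSV);M=((h[...,1]<70)&(h[...,2]>95)).astype(np.uint8)
    M=cv2.morphologyEx(M,cv2.MORPH_OPEN,cv2.getStructuringElement(cv2.MORPH_ELLIPSE,(11,11)))
    x,y=u;q=np.argwhere(M[y-14:y+14,x-14:x+14])[:,::-1]+[x-14,y-14];print(n,i,q.mean(0),len(q),plane(w[i],[q.mean(0)],11 if n[0]=='d' else 16)[0])
# domer tray
def hull(i,rect):
    I=load(i)[1];h=cv2.cvtColor(I,cv2.COLOR_BGR2HSV);x0,y0,x1,y1=rect
    M=np.zeros(I.shape[:2],np.uint8);R=(h[...,0]>14)&(h[...,0]<32)&(h[...,1]>50)&(h[...,2]>110);M[y0:y1,x0:x1]=R[y0:y1,x0:x1]
    c=max(cv2.findContours(M,cv2.RETR_EXTERNAL,cv2.CHAIN_APPROX_NONE)[0],key=cv2.contourArea);q=cv2.convexHull(c)
    return cv2.approxPolyDP(q,5,True).reshape(-1,2)
for i,r in(('w1',(315,165,425,215)),('w2',(350,0,490,140)),('w3',(370,10,525,180)),('w0',(290,105,440,220))):
    q=hull(i,r);print(i,np.c_[q,plane(w[i],q,26)[:,:2]])
E
```

```text
dB butt [498.1  34.3   9.6] 0.1
dB ballend [416.9 -25.5  15.3] 0.18
cD tip [ 426.3 -147.2    5. ] 0.07
cC tip [ 369.1 -284.3    6.5] 0.04
cuptray bl [544.2 -68.   26. ]
cuptray tl [590.4  84.2  26. ]
cuptray tr [716.3  52.   26. ]
cuptray br [ 674.5 -102.1   26. ]
dB w0 [212.9 194.9] 219 [425.6 -19.2  11. ]
dB w3 [294. 104.] 222 [426.1 -18.4  11. ]
dA w0 [188.9  53.6] 357 [411.5 163.1  11. ]
t1 w2 [445.3  94.6] 275 [ 605.4 -395.3   16. ]
t2 w2 [444.5 109.5] 287 [ 606.3 -415.1   16. ]
w1 [[ 418.   178.   626.5 -272. ]
 [ 418.   214.   631.3 -326.2]
 [ 325.   214.   493.  -325.5]
 [ 325.   180.   492.9 -274.5]]
w2 [[ 474.     0.   627.4 -281.5]
 [ 469.   122.   637.9 -431.7]
 [ 369.   129.   500.1 -442. ]
 [ 366.     0.   490.4 -284.4]]
w3 [[ 419.    18.   587.6   86.5]
 [ 514.    51.   717.8   50.8]
 [ 467.   168.   673.4 -104.9]
 [ 376.   139.   539.9  -65.3]]
w0 [[329.  115.  587.   86.8]
 [431.  145.  718.5  50.3]
 [404.  217.  691.  -46.9]
 [300.  219.  548.4 -49.7]]
```

```bash
cat > go.py <<'E'
import sys,numpy as np
from workcell import env
def left(x,y,z,yaw,s=None):
    s=s or env.state();p=s['ee_pos'];c=s['ee_rot'][2];a=np.radians(c);d=np.array([x,y,z])-p
    sp=(c-yaw+180)%360-180
    print('at',np.round(p,1),round(c,1),'need units x %.2f y %.2f z %.2f spin %.2f'%((d[0]*np.cos(a)+d[1]*np.sin(a))/30,(d[0]*np.sin(a)-d[1]*np.cos(a))/30,-d[2]/30,sp/8),'j6 %.0f'%s['qpos'][5])
if __name__=='__main__': left(*map(float,sys.argv[1:]))
E
python3 go.py 457.2 4.3 40 36.3
python3 -m jog '{"jaw":[50,50,50,50,50],"slide":[[0.85,-0.02,0.6],[0.85,-0.02,0.6],[0.85,-0.02,0.6],[0.85,-0.02,0.6],[0.84,-0.02,0.6]],"spin":[0,0,0,0,0]}' >/dev/null; python3 -m jog '{"jaw":[50,50,50,50,50,50,50,50],"slide":[[0,0,0.55],[0,0,0.55],[0,0,0.55],[0,0,0.55],[0,0,0.55],[0,0,0.55],[0,0,0.5],[0,0,0]],"spin":[0.96,0.96,0.96,0.96,0.96,0.96,0.95,0]}'; python3 go.py 457.2 4.3 4 36.3
```

```text
at [ 460.9 -122.5  244.2] 90.1 need units x 4.23 y -0.12 z 6.81 spin 6.72 j6 -16
time_s: 5.3
ee_pos: [456.8, 3.5, 38.4]
ee_rot: [-179.9, 0.2, 36.3]
force: [0.2, -0.2, 1.1]
gripper_width: 49.9
gripper_force: 0.0
at [456.8   3.5  38.4] 36.3 need units x 0.03 y -0.01 z 1.15 spin -0.00 j6 53
```

```bash
python3 -m jog '{"jaw":[50,50,50,0,0,0,0,0],"slide":[[0.03,0,0.6],[0,0,0.55],[0,0,0],[0,0,0],[0,0,0],[0,0,0],[0,0,0],[0,0,0]],"spin":[0,0,0,0,0,0,0,0]}' 25; python3 -m jog '{"jaw":[0,0,0,0,0],"slide":[[0,0,-0.5],[0,0,-0.7],[0,0,-0.9],[0,0,-0.9],[0,0,-0.5]],"spin":[0,0,0,0,0]}'; python3 go.py 560 -312 100 184.5
```

```text
time_s: 6.1
ee_pos: [459.0, 4.7, 5.9]
ee_rot: [180.0, -0.0, 36.3]
force: [0.2, 0.8, -0.2]
gripper_width: 13.5
gripper_force: 0.0
time_s: 6.6
ee_pos: [459.5, 4.8, 112.4]
ee_rot: [179.9, -0.1, 36.3]
force: [0.7, -0.0, -0.8]
gripper_width: 11.6
gripper_force: 25.0
at [459.5   4.8 112.4] 36.3 need units x -3.56 y 10.49 z 0.41 spin -18.52 j6 53
```

```bash
python3 -m jog '{"jaw":[0,0,0,0,0,0,0,0,0,0],"slide":[[-0.35,0.95,0],[-0.35,0.95,0],[-0.35,0.95,0],[-0.35,0.95,0],[-0.35,0.95,0],[-0.35,0.95,0],[-0.35,0.95,0],[-0.35,0.95,0],[-0.35,0.95,0],[-0.35,0.95,0]],"spin":[0,0,0,0,0,0,0,0,0,0]}' >/dev/null; python3 -m jog '{"jaw":[0,0,0,0,0,0,0,0,0,0],"slide":[[0,0.5,0],[0,0.4,0],[0,0,0],[0,0,0],[0,0,0],[0,0,0],[0,0,0],[0,0,0],[0,0,0],[0,0,0]],"spin":[0,0,-0.95,-0.95,-0.95,-0.95,-0.95,-0.95,-0.95,-0.95]}'; python3 go.py 560.1 -311.1 100 184.2
python3 -m jog '{"jaw":[0,0,0,0,0,0,0,0,0,0],"slide":[[0,0,0],[0,0,0],[0,0,0],[0,0,0],[0,0,0],[0,0,0],[0,0,0],[0,0,0],[0,0,0],[0,0,0]],"spin":[-0.98,-0.98,-0.98,-0.98,-0.98,-0.98,-0.98,-0.98,-0.98,-0.98]}'; python3 go.py 560.1 -311.1 40 184.2; python3 -c "
from h import *
m,I=shot('scene','s1');m,J=shot('side','d1');a=cv2.resize(I[220:400,80:400],None,fx=2,fy=2);b=cv2.resize(J[180:360,300:620],None,fx=2,fy=2);cv2.imwrite('pics/c1.png',cv2.resize(np.vstack([a,b]),(533,600)))"
```

```text
time_s: 8.6
ee_pos: [558.8, -308.1, 110.2]
ee_rot: [-180.0, -0.0, 97.5]
force: [1.0, 0.3, -1.7]
gripper_width: 11.4
gripper_force: 25.0
at [ 558.8 -308.1  110.2] 97.5 need units x -0.10 y 0.03 z 0.34 spin -10.84 j6 -37
time_s: 9.6
ee_pos: [558.8, -308.2, 110.2]
ee_rot: [180.0, -0.0, 175.9]
force: [0.1, -0.1, -1.5]
gripper_width: 11.6
gripper_force: 25.0
at [ 558.8 -308.2  110.2] 175.9 need units x -0.05 y -0.09 z 2.34 spin -1.04 j6 -116
```

View pics/c1.png

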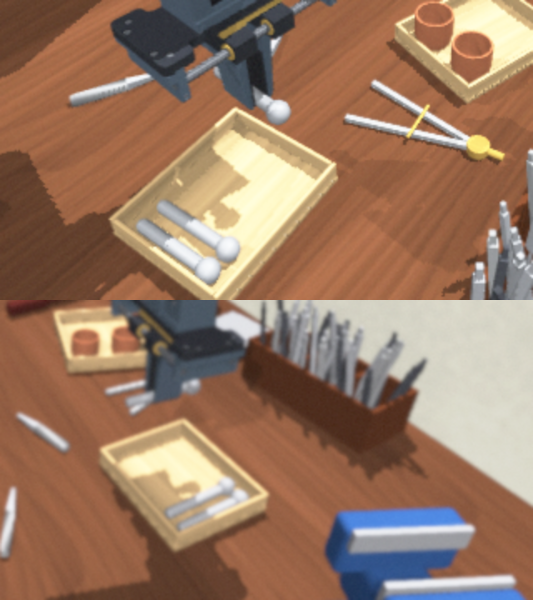

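The crop shows the held domer level in the fingertips, with its ball at the +x side like the two in the tray. Next I lower it.

```bash
python3 -m jog '{"jaw":[0,0,0,0,0,0],"slide":[[-0.05,-0.09,0.6],[0,0,0.6],[0,0,0.6],[0,0,0.6],[0,0,0.4],[0,0,0]],"spin":[-0.52,-0.52,0,0,0,0]}'; python3 go.py 560.1 -311.1 10 184.2; python3 -m jog '{"jaw":[0,0,0,0],"slide":[[0,0,0.2],[0,0,0.1],[0,0,0.1],[0,0,0]],"spin":[0,0,0,0]}';
```

```text
time_s: 10.3
ee_pos: [559.0, -310.7, 24.6]
ee_rot: [179.9, -0.2, -176.2]
force: [-0.2, -0.1, -2.3]
gripper_width: 11.5
gripper_force: 25.0
at [ 559.  -310.7   24.6] -176.2 need units x -0.03 y -0.02 z 0.49 spin -0.05 j6 -124
time_s: 10.7
ee_pos: [560.2, -311.6, 14.5]
ee_rot: [180.0, 0.0, -176.2]
force: [-0.2, -0.1, 0.1]
gripper_width: 11.7
gripper_force: 25.0
```

```bash
python3 -m jog '{"jaw":[0,0,0],"slide":[[0,0,0.08],[0,0,0],[0,0,0]],"spin":[0,0,0]}'; python3 -m jog '{"jaw":[0,0,0],"slide":[[0,0,0.08],[0,0,0],[0,0,0]],"spin":[0,0,0]}'
```

```text
time_s: 11.0
ee_pos: [560.3, -311.7, 12.2]
ee_rot: [-180.0, 0.0, -176.2]
force: [0.3, -0.0, -1.4]
gripper_width: 11.8
gripper_force: 25.0
time_s: 11.3
ee_pos: [560.6, -311.9, 10.9]
ee_rot: [-180.0, 0.1, -176.2]
force: [-2.3, 0.7, 5.6]
gripper_width: 12.0
gripper_force: 25.0
```

```bash
python3 -m jog '{"jaw":[34,34,34,34,34,34],"slide":[[0,0,0],[0,0,0],[0,0,-0.4],[0,0,-0.7],[0,0,-1],[0,0,-1]],"spin":[0,0,0,0,0,0]}' >/dev/null; python3 -m jog '{"jaw":[50,50,50,50,50,50,50,50,50,50],"slide":[[-0.05,1,-0.6],[-0.05,1,-0.6],[-0.05,1,-0.6],[-0.05,1,-0.6],[-0.05,1,-0.6],[-0.05,1,-0.6],[-0.05,1,-0.6],[-0.05,1,-0.6],[-0.05,1,0],[-0.05,1,0]],"spin":[0,0,0,0,0,0,0,0,0,0]}' >/dev/null;python3 -m jog '{"jaw":[50,50,50,50,50,50,50,50,50,50],"slide":[[-0.05,1,0],[-0.05,1,0],[-0.05,1,0],[-0.05,1,0],[-0.05,1,0],[-0.05,1,0],[-0.05,1,0],[-0.05,1,0],[-0.05,1,0],[-0.05,1,0]],"spin":[0,0,0,0,0,0,0,0,0,0]}' >/dev/null; python3 -m jog '{"jaw":[50,50,50,50,50,50],"slide":[[0,0.2,0],[0,0,0],[0,0,0],[0,0,0],[0,0,0],[0,0,0]],"spin":[-0.9,-0.9,-0.9,-0.9,-0.5,0]}'; python3 - <<'E'
from h import *
np.set_printoptions(precision=1,suppress=True)
m,I=shot('wrist','w4');m0,_=load('w0')
for e in bars(I,0):
    P=plane(m,[e[0],e[2]],8);print(e[0],e[1],e[2],e[3],e[4],'|',P[:,:2].ravel(),np.linalg.norm(P[0]-P[1]))
shot('scene','s2');shot('side','d2')
_,a=load('s2');b=cv2.resize(a[260:400,100:340],None,fx=2.6,fy=2.6);cv2.imwrite('pics/c2.png',np.vstack([I[:235],cv2.resize(b,(640,365))]))
E
```

```text
time_s: 14.5
ee_pos: [549.5, 295.0, 247.3]
ee_rot: [-180.0, 0.0, -143.4]
force: [-0.6, 1.0, -0.5]
gripper_width: 50.0
gripper_force: 0.0
[158.1 214.7] 14.122135426922892 [206.6 230. ] 3.13655791341834 400.0 | [748.9 127.4 724.4 203.1] 79.58396239483126
[411.1 185.4] 5.296736638711683 [382.5 230.7] 8.994892131328267 360.0 | [475.6 416.7 558.1 428.9] 83.37258671667365
[399.6 179.4] 5.151956947825196 [374.  221.8] 9.934607050033366 318.0 | [479.  396.5 554.6 408.3] 76.52325521145792
[  5.6 159.4] 18.11061902777874 [ 21.8 229.6] 23.188621525288703 1834.5 | [ 818.5 -117.9  915.6  -51.9] 117.43920434313871
[10.7 42.1] 8.541883533054522 [12.5 86. ] 14.116156173153197 593.0 | [ 653.  -176.1  707.4 -149.3] 60.650518334834366
[298.1  24. ] 15.178617982217675 [301.  104.1] 9.21246465219796 734.5 | [399.  150.1 480.1 213.4] 102.91836313287874
[52.1  2.1] 9.402073061922291 [29.1 48.5] 9.395429935547572 429.0 | [ 570.3 -144.3  644.7 -147.8] 74.44097562747078
[13.7 -0.3] 8.913480627719002 [11.  39.1] 8.381623465451957 312.0 | [ 599.4 -195.7  648.9 -177.4] 52.80864128010918
```

View pics/c2.png

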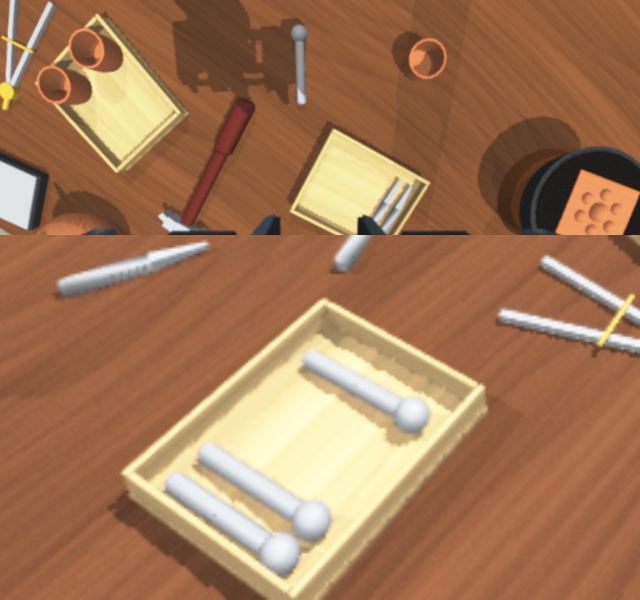

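The lower part shows the first domer placed correctly, ball at right, parallel to the others. The upper part (w4) shows domer A with ball (299,32) and butt (301,103). It also shows the cup at (427,60) and the chaser tray corners at (338,130), (428,182) and (292,212), with punch tips at (411,185) and (400,180) pointing away.

```bash
python3 - <<'E'
from h import *
from go import left
np.set_printoptions(precision=1,suppress=True)
m0,_=load('w0');m,I=load('w4')
b,r=tri([(m0,(241.8,8.1)),(m,(301,104.1))]);e,r2=tri([(m0,(179.5,61.6)),(m,(298.1,24))]);print(b,r,e,r2,np.linalg.norm(b-e))
d=(e-b)[:2];yaw=np.degrees(np.arctan2(d[1],d[0]))%360;mid=(b+e)/2;print(mid,yaw)
h=cv2.cvtColor(I,cv2.COLOR_BGR2HSV)
# chaser tray corners and cup
R=((h[...,0]>14)&(h[...,0]<32)&(h[...,1]>50)&(h[...,2]>110)).astype(np.uint8);R[:,:280]=0;R[:,440:]=0;R[:115]=0;R[225:]=0
q=cv2.approxPolyDP(cv2.convexHull(max(cv2.findContours(R,0,1)[0],key=cv2.contourArea)),4,True).reshape(-1,2)
print(np.c_[q,plane(m,q,26)[:,:2]])
left(mid[0],mid[1],40,yaw)
E
```

```text
[480.5 213.7   9. ] 0.34834987112761157 [401.3 152.5  17.2] 0.21442091355160428 100.45579568584623
[440.9 183.1  13.1] 217.67336986040348
[[332.  128.  480.7 267.9]
 [429.  181.  455.6 426.3]
 [404.  224.  527.5 440.5]
 [314.  224.  608.4 331. ]
 [290.  212.  614.5 291.1]]
at [549.5 295.  247. ] -143.4 need units x 5.13 y -0.84 z 6.90 spin -0.14 j6 -99
```

```bash
python3 -m jog '{"jaw":[50,50,50,50,50,50,50,50,50],"slide":[[0.86,-0.14,0.8],[0.86,-0.14,0.8],[0.86,-0.14,0.8],[0.85,-0.14,0.8],[0.85,-0.14,0.8],[0.85,-0.14,0.8],[0,0,0.8],[0,0,0.8],[0,0,0.4]],"spin":[-0.14,0,0,0,0,0,0,0,0]}';python3 -m jog '{"jaw":[50],"slide":[[0,0,0]],"spin":[0]}' >/dev/null; python3 go.py 440.9 183.1 4.5 217.5
```

```text
time_s: 15.55
ee_pos: [442.0, 180.6, 41.3]
ee_rot: [180.0, -0.1, -142.3]
force: [-0.5, -0.6, 0.5]
gripper_width: 50.2
gripper_force: 0.0
at [441.9 180.7  41.4] -142.3 need units x -0.02 y 0.08 z 1.23 spin 0.03 j6 -107
```

```bash
python3 -m jog '{"jaw":[50,50,50,0,0,0,0,0,0,0],"slide":[[0,0.08,0.6],[0,0,0.6],[0,0,0.03],[0,0,0],[0,0,0],[0,0,0],[0,0,0],[0,0,0],[0,0,0],[0,0,0]],"spin":[0,0,0,0,0,0,0,0,0,0]}' 25; python3 -m jog '{"jaw":[0,0,0,0,0],"slide":[[0,0,-0.4],[0,0,-0.7],[0,0,-0.9],[0,0,-0.9],[0,0,-0.5]],"spin":[0,0,0,0,0]}'; python3 go.py 563 -351 100 4.2
```

```text
time_s: 16.65
ee_pos: [441.7, 183.1, 6.1]
ee_rot: [-180.0, 0.0, -142.2]
force: [-0.9, -0.3, 3.4]
gripper_width: 11.5
gripper_force: 25.0
time_s: 17.15
ee_pos: [442.1, 183.3, 109.5]
ee_rot: [-180.0, 0.1, -142.2]
force: [1.2, -0.5, -1.2]
gripper_width: 12.0
gripper_force: 25.0
at [442.1 183.3 109.5] -142.2 need units x 7.72 y -16.55 z 0.32 spin -18.31 j6 -107
```

```bash
S='[0,0,0]'; python3 -m jog '{"jaw":[0,0,0,0,0,0,0,0,0,0],"slide":[[0,0,0],[0,0,0],[0,0,0],[0,0,0],[0,0,0],[0,0,0],[0,0,0],[0,0,0],[0,0,0],[0,0,0]],"spin":[1,1,1,1,1,1,1,1,1,1]}' >/dev/null; python3 -m jog '{"jaw":[0,0,0,0,0,0,0,0,0,0],"slide":[[0,0,0],[0,0,0],[0,0,0],[0,0,0],[0,0,0],[0,0,0],[0,0,0],[0,0,0],[0,0,0],[0,0,0]],"spin":[1,1,1,1,1,1,1,1,1,1]}' >/dev/null;  python3 -m jog '{"jaw":[0,0,0,0,0,0,0,0],"slide":[[0,0,0],[0,0,0],[0,0,0],[0,0,0],[0,0,0],[0,0,0],[0,0,0],[0,0,0]],"spin":[1,1,1,1,1,1,0.69,0]}'; python3 go.py 563 -351 100 4.2
```

```text
time_s: 19.95
ee_pos: [441.1, 182.9, 107.4]
ee_rot: [180.0, 0.1, 4.3]
force: [-0.1, 0.4, -1.1]
gripper_width: 11.6
gripper_force: 25.0
at [441.1 182.9 107.4] 4.3 need units x 2.73 y 18.05 z 0.25 spin 0.01 j6 107
```

```bash
python3 -m jog '{"jaw":[0,0,0,0,0,0,0,0,0,0],"slide":[[0.15,1,0],[0.15,1,0],[0.15,1,0],[0.15,1,0],[0.15,1,0],[0.15,1,0],[0.15,1,0],[0.15,1,0],[0.15,1,0],[0.15,1,0]],"spin":[0,0,0,0,0,0,0,0,0,0]}' >/dev/null; python3 -m jog '{"jaw":[0,0,0,0,0,0,0,0,0,0],"slide":[[0.15,1,0],[0.15,1,0],[0.15,1,0],[0.15,1,0],[0.15,1,0],[0.15,1,0],[0.15,1,0],[0.15,1,0.2],[0,0,0.2],[0,0,0.2]],"spin":[0,0,0,0,0,0,0,0,0,0]}'; python3 go.py 563 -351 26 4.2
```

```text
time_s: 21.95
ee_pos: [561.6, -349.5, 88.6]
ee_rot: [-179.9, 0.1, 4.3]
force: [-0.6, 0.3, -0.4]
gripper_width: 11.3
gripper_force: 25.0
at [ 561.6 -349.5   88.6] 4.3 need units x 0.04 y 0.05 z 2.09 spin 0.01 j6 53
```

```bash
python3 -m jog '{"jaw":[0,0,0,0,0,0,0],"slide":[[0.04,0.05,0.6],[0,0,0.7],[0,0,0.6],[0,0,0.3],[0,0,0.15],[0,0,0],[0,0,0]],"spin":[0,0,0,0,0,0,0]}'; python3 -m jog '{"jaw":[0,0,0],"slide":[[0,0,0.15],[0,0,0],[0,0,0]],"spin":[0,0,0]}'
```

```text
time_s: 22.65
ee_pos: [564.1, -350.9, 20.1]
ee_rot: [180.0, -0.1, 4.3]
force: [0.1, 0.4, -0.7]
gripper_width: 11.5
gripper_force: 25.0
time_s: 22.95
ee_pos: [563.5, -350.9, 14.9]
ee_rot: [180.0, -0.0, 4.2]
force: [-0.5, 0.9, -0.4]
gripper_width: 11.6
gripper_force: 25.0
```

```bash
python3 -m jog '{"jaw":[0,0,0],"slide":[[0,0,0.08],[0,0,0],[0,0,0]],"spin":[0,0,0]}'; python3 -m jog '{"jaw":[0,0,0],"slide":[[0,0,0.06],[0,0,0],[0,0,0]],"spin":[0,0,0]}'
```

```text
time_s: 23.25
ee_pos: [563.5, -350.8, 12.3]
ee_rot: [-180.0, 0.0, 4.2]
force: [-0.0, 0.8, -1.4]
gripper_width: 11.4
gripper_force: 25.0
time_s: 23.55
ee_pos: [563.8, -351.0, 11.1]
ee_rot: [180.0, -0.0, 4.2]
force: [-0.7, 0.0, 2.9]
gripper_width: 11.4
gripper_force: 25.0
```

```bash
python3 -m jog '{"jaw":[34,34,34,34,34,34,50,50],"slide":[[0,0,0],[0,0,0],[0,0,-0.4],[0,0,-0.7],[0,0,-1],[0,0,-1],[0,0,-0.5],[0,0,0]],"spin":[0,0,0,0,0,0,0,0]}'; python3 - <<'E'
from h import *
np.set_printoptions(precision=1,suppress=True)
w1=load('w1')[0];w2=load('w2')[0];w3=load('w3')[0]
for n,m,t,b in(('D',w1,(277.2,87.9),(303.7,156.4)),('C',w2,(271.4,6.6),(240.4,79.3))):
    P=plane(m,[t,b],5);d=(P[0]-P[1])[:2];print(n,P[:,:2],P.mean(0),np.degrees(np.arctan2(d[1],d[0])),np.linalg.norm(d))
s,a=load('s2');v,c=load('d2')
for z in(5,):
  print('scene bars');
  for I,m,R in((a,s,(100,230,280,300)),(c,v,(280,230,350,350))):
    h=cv2.cvtColor(I,cv2.COLOR_BGR2HSV);M=((h[...,1]<90)&(h[...,2]>90)).astype(np.uint8)
    N=np.zeros_like(M);x0,y0,x1,y1=R;N[y0:y1,x0:x1]=M[y0:y1,x0:x1]
    for k in cv2.findContours(N,0,1)[0]:
        if cv2.contourArea(k)>60:
            q=k.reshape(-1,2)[:, :];dd=((q[:,None]-q[None])**2).sum(-1);i,j=np.unravel_index(dd.argmax(),dd.shape);print(q[i],q[j],plane(m,[q[i],q[j]],5)[:,:2].ravel())
E
python3 go.py 444.5 -195.5 80 110.4
```

```text
time_s: 24.35
ee_pos: [565.2, -351.9, 122.4]
ee_rot: [179.8, -0.3, 4.2]
force: [0.8, 0.0, 0.7]
gripper_width: 47.5
gripper_force: 0.0
D [[ 426.4 -147.2]
 [ 461.8 -242.9]] [ 444.1 -195.     5. ] 110.3337316306017 102.01976460519857
C [[ 368.8 -283.7]
 [ 322.4 -374.3]] [ 345.6 -329.     5. ] 62.83343313322156 101.82740931493508
scene bars
[122 282] [177 262] [ 329.3 -378.7  366.3 -284.8]
[249 237] [226 273] [ 424.7 -146.3  464.1 -246.9]
[300 334] [309 292] [ 321.6 -378.1  374.7 -284.3]
[310 247] [341 269] [ 430.8 -142.8  466.5 -245.1]
at [ 565.2 -351.9  122.4] 4.2 need units x -3.63 y -5.50 z 1.41 spin -13.27 j6 53
```

```bash
python3 -m jog '{"jaw":[50,50,50,50,50,50,50,50,50,50],"slide":[[-0.61,-0.92,0],[-0.61,-0.92,0],[-0.61,-0.92,0],[-0.61,-0.92,0],[-0.61,-0.92,0],[-0.6,-0.92,0],[0,0,0.5],[0,0,0.5],[0,0,0.5],[0,0,0]],"spin":[0,0,0,0,0,0,-0.98,-0.98,-0.98,-0.98]}' >/dev/null; python3 -m jog '{"jaw":[40,40,40,40,40,40,40,40,40,40],"slide":[[0,0,0.3],[0,0,0.3],[0,0,0.3],[0,0,0.3],[0,0,0],[0,0,0],[0,0,0],[0,0,0],[0,0,0],[0,0,0]],"spin":[-0.98,-0.98,-0.98,-0.98,-0.98,-0.98,-0.98,-0.98,-0.98,-0.55]}';python3 -m jog '{"jaw":[40],"slide":[[0,0,0]],"spin":[0]}' >/dev/null; python3 go.py 444.3 -195.2 3 110.3
```

```text
time_s: 26.35
ee_pos: [441.3, -193.5, 36.8]
ee_rot: [-179.9, -0.1, 110.8]
force: [0.2, -0.4, 0.4]
gripper_width: 40.2
gripper_force: 0.0
at [ 441.4 -193.5   36.9] 110.5 need units x -0.09 y 0.07 z 1.13 spin 0.03 j6 -46
```

```bash
python3 -m jog '{"jaw":[40,40,40,0,0,0,0,0,0,0],"slide":[[-0.25,0.07,0.6],[0,0,0.5],[0,0,0.03],[0,0,0],[0,0,0],[0,0,0],[0,0,0],[0,0,0],[0,0,0],[0,0,0]],"spin":[0.03,0,0,0,0,0,0,0,0,0]}' 25; python3 -m jog '{"jaw":[0,0,0,0,0],"slide":[[0,0,-0.4],[0,0,-0.7],[0,0,-0.9],[0,0,-0.9],[0,0,-0.5]],"spin":[0,0,0,0,0]}'; python3 go.py 545.7 324.8 110 189.3
```

```text
time_s: 27.45
ee_pos: [447.0, -200.2, 4.2]
ee_rot: [180.0, 0.0, 110.3]
force: [-0.6, 1.1, 5.2]
gripper_width: 9.5
gripper_force: 25.0
time_s: 27.95
ee_pos: [447.3, -200.4, 107.4]
ee_rot: [179.9, 0.1, 110.3]
force: [0.6, 0.2, -0.8]
gripper_width: 9.8
gripper_force: 25.0
at [ 447.3 -200.4  107.4] 110.3 need units x 15.28 y 9.16 z -0.09 spin -9.87 j6 -46
```

```bash
python3 -m jog '{"jaw":[0,0,0,0,0,0,0,0,0,0],"slide":[[0.96,0.57,0],[0.96,0.57,0],[0.96,0.57,0],[0.96,0.57,0],[0.96,0.57,0],[0.96,0.57,0],[0.96,0.57,0],[0.96,0.57,0],[0.96,0.57,0],[0.96,0.57,0]],"spin":[0,0,0,0,0,0,0,0,0,0]}' >/dev/null; python3 -m jog '{"jaw":[0],"slide":[[0,0,-0.5]],"spin":[0]}'; python3 - <<'E'
from h import *
shot('wrist','w5')
E
```

```text
time_s: 29.05
ee_pos: [506.2, 132.4, 118.8]
ee_rot: [-179.8, -0.1, 110.5]
force: [-0.2, -0.5, -0.8]
gripper_width: 9.4
gripper_force: 25.0
```

View pics/w5.png

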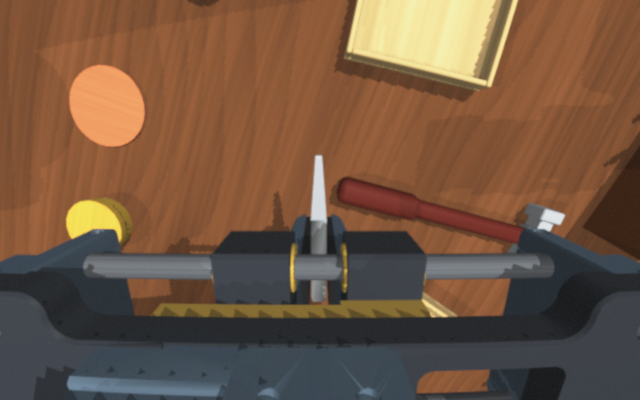

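w5 shows the chaser in the grip pointing forward along the image (tip (318,156)). The chaser tray's near corners are at (347,57) and (490,88).

```bash
python3 - <<'E'
from h import *
np.set_printoptions(precision=1,suppress=True)
m4,_=load('w4');m5,I=load('w5')
h=cv2.cvtColor(I,cv2.COLOR_BGR2HSV)
R=((h[...,0]>14)&(h[...,0]<32)&(h[...,1]>50)&(h[...,2]>110)).astype(np.uint8);R[:,:335]=0;R[110:]=0
q=cv2.approxPolyDP(cv2.convexHull(max(cv2.findContours(R,0,1)[0],key=cv2.contourArea)),4,True).reshape(-1,2)
print(np.c_[q,plane(m5,q,26)[:,:2]])
for a,b in(((332,128),(346,58)),((290,212),(491,89))):print(tri([(m4,a),(m5,b)]))
E
python3 go.py 545.7 324.8 110 189.3
```

```text
[[518.    0.  603.6 362.4]
 [490.   87.  613.8 289.1]
 [346.   53.  480.6 267.9]
 [356.    0.  473.1 309.9]]
(array([481.2, 268.5,   8.8]), np.float64(0.9640547805496258))
(array([617.8, 290.9,  19.2]), np.float64(1.4056128673419648))
at [507.8 131.4 122. ] 110.5 need units x 5.60 y 3.44 z 0.40 spin -9.85 j6 -7
```

```bash
python3 -m jog '{"jaw":[0,0,0,0,0,0,0,0,0,0],"slide":[[0.93,0.57,0],[0.93,0.57,0],[0.93,0.57,0],[0.93,0.57,0],[0.94,0.58,0],[0.94,0.58,0],[0,0,0],[0,0,0],[0,0,0],[0,0,0]],"spin":[0,0,0,0,0,0,-0.98,-0.98,-0.98,-0.98]}' >/dev/null; python3 -m jog '{"jaw":[0,0,0,0,0,0,0,0],"slide":[[0,0,0],[0,0,0],[0,0,0],[0,0,0.4],[0,0,0.4],[0,0,0.4],[0,0,0],[0,0,0]],"spin":[-0.98,-0.98,-0.98,-0.98,-0.98,-0.98,0,0]}'; python3 go.py 545.7 324.8 20 189.3
```

```text
time_s: 30.9
ee_pos: [545.4, 322.3, 84.3]
ee_rot: [-180.0, -0.0, -171.5]
force: [-0.7, 0.6, -0.5]
gripper_width: 9.7
gripper_force: 25.0
at [545.4 322.3  84.3] -171.5 need units x -0.02 y 0.08 z 2.14 spin -0.10 j6 -69
```

```bash
python3 -m jog '{"jaw":[0,0,0,0,0,0,0],"slide":[[-0.02,0.08,0.6],[0,0,0.7],[0,0,0.6],[0,0,0.25],[0,0,0.1],[0,0,0],[0,0,0]],"spin":[-0.1,0,0,0,0,0,0]}'; python3 -m jog '{"jaw":[0,0,0],"slide":[[0,0,0.13],[0,0,0],[0,0,0]],"spin":[0,0,0]}'; python3 -m jog '{"jaw":[0,0,0],"slide":[[0,0,0.08],[0,0,0],[0,0,0]],"spin":[0,0,0]}'
```

```text
time_s: 31.6
ee_pos: [546.4, 325.6, 18.3]
ee_rot: [180.0, 0.1, -170.5]
force: [-0.5, 0.4, -0.1]
gripper_width: 9.6
gripper_force: 25.0
time_s: 31.9
ee_pos: [545.7, 325.2, 13.4]
ee_rot: [180.0, 0.0, -170.5]
force: [-0.5, -0.4, -0.9]
gripper_width: 9.6
gripper_force: 25.0
time_s: 32.2
ee_pos: [545.6, 325.2, 10.7]
ee_rot: [-180.0, -0.0, -170.5]
force: [0.4, 0.0, -0.8]
gripper_width: 9.9
gripper_force: 25.0
```

```bash
python3 -m jog '{"jaw":[0,0,28,28,28,28,28,28,28],"slide":[[0,0,0.05],[0,0,0],[0,0,0],[0,0,0],[0,0,-0.4],[0,0,-0.7],[0,0,-1],[0,0,-1],[0,0,-0.5]],"spin":[0,0,0,0,0,0,0,0,0]}'; python3 -m jog '{"jaw":[40,40,40,40,40,40,40,40,40,40],"slide":[[0,0,0],[0,0,0],[0,0,0],[0,0,0],[0,0,0],[0,0,0],[0,0,0],[0,0,0],[0,0,0],[0,0,0]],"spin":[1,1,1,1,1,1,1,1,1,1]}' >/dev/null; python3 -m jog '{"jaw":[40,40,40,40,40,40,40],"slide":[[0,0,0],[0,0,0],[0,0,0],[0,0,0],[0,0,0],[0,0,0],[0,0,0]],"spin":[1,1,1,1,1,0.8,0]}'; python3 go.py 343.3 -333.4 40 62.8
```

```text
time_s: 33.1
ee_pos: [547.0, 326.0, 121.5]
ee_rot: [179.9, 0.3, -170.5]
force: [-0.5, 0.0, -0.5]
gripper_width: 28.0
gripper_force: 0.0
time_s: 34.8
ee_pos: [545.8, 325.3, 118.4]
ee_rot: [180.0, -0.1, 63.1]
force: [-0.7, -0.0, 0.0]
gripper_width: 39.5
gripper_force: 0.0
at [545.8 325.3 118.4] 63.1 need units x -22.64 y 3.90 z 2.61 spin 0.04 j6 57
```

```bash
python3 -m jog '{"jaw":[40,40,40,40,40,40,40,40,40,40],"slide":[[-1,0.17,0],[-1,0.17,0],[-1,0.17,0],[-1,0.17,0],[-1,0.17,0],[-1,0.17,0],[-1,0.17,0],[-1,0.17,0],[-1,0.17,0],[-1,0.17,0]],"spin":[0.04,0,0,0,0,0,0,0,0,0]}' >/dev/null;  python3 -m jog '{"jaw":[40,40,40,40,40,40,40,40,40,40],"slide":[[-1,0.17,0],[-1,0.17,0],[-1,0.17,0],[-1,0.17,0],[-1,0.17,0],[-1,0.17,0],[-1,0.17,0],[-1,0.17,0],[-1,0.17,0],[-1,0.17,0]],"spin":[0,0,0,0,0,0,0,0,0,0]}' >/dev/null; python3 -m jog '{"jaw":[40,40,40,40,40,40],"slide":[[-0.9,0.17,0.4],[-0.9,0.17,0.6],[-0.8,0.16,0.6],[0,0,0.6],[0,0,0.4],[0,0,0]],"spin":[0,0,0,0,0,0]}' ; python3 go.py 343.3 -333.4 3.5 62.8; python3 - <<'E'
from h import *
m,I=shot('scene','s3');m,J=shot('side','d3')
a=cv2.resize(I[120:190,350:460],(640,400),interpolation=cv2.INTER_CUBIC);b=cv2.resize(J[100:230,200:420],(640,378*200//378));cv2.imwrite('pics/c3.png',np.vstack([a,b]))
E
```

```text
time_s: 37.4
ee_pos: [339.1, -330.8, 38.5]
ee_rot: [-179.8, -0.1, 62.9]
force: [-0.4, 0.2, 0.0]
gripper_width: 40.2
gripper_force: 0.0
at [ 339.1 -330.8   38.5] 62.9 need units x -0.01 y 0.16 z 1.17 spin 0.01 j6 -19
```

View pics/c3.png

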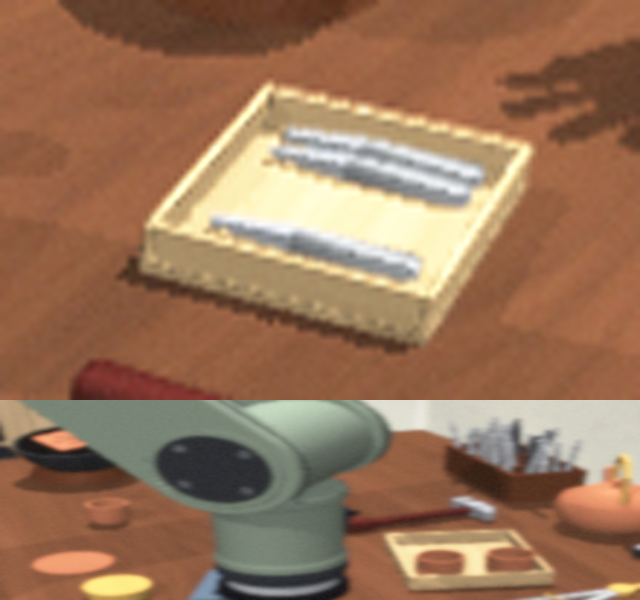

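The placed chaser lies flat and parallel in the tray, its tip to the left like the others. Next is the second chaser.

```bash
python3 -m jog '{"jaw":[40,40,40,0,0,0,0,0,0,0],"slide":[[0,0.14,0.6],[0,0,0.5],[0,0,0.05],[0,0,0],[0,0,0],[0,0,0],[0,0,0],[0,0,0],[0,0,0],[0,0,0]],"spin":[0,0,0,0,0,0,0,0,0,0]}' 25; python3 -m jog '{"jaw":[0,0,0,0,0],"slide":[[0,0,-0.4],[0,0,-0.7],[0,0,-0.9],[0,0,-0.9],[0,0,-0.5]],"spin":[0,0,0,0,0]}'; python3 go.py 539.7 359.3 110 189.3
```

```text
time_s: 38.5
ee_pos: [344.1, -333.6, 5.5]
ee_rot: [179.9, 0.0, 62.8]
force: [0.3, 1.7, 4.7]
gripper_width: 9.6
gripper_force: 25.0
time_s: 39.0
ee_pos: [344.1, -333.7, 108.6]
ee_rot: [179.9, 0.0, 62.8]
force: [0.2, -0.1, -0.2]
gripper_width: 9.7
gripper_force: 25.0
at [ 344.1 -333.7  108.6] 62.8 need units x 23.53 y -4.76 z -0.05 spin -15.81 j6 -18
```

```bash
python3 -m jog '{"jaw":[0,0,0,0,0,0,0,0,0,0],"slide":[[1,-0.2,0],[1,-0.2,0],[1,-0.2,0],[1,-0.2,0],[1,-0.2,0],[1,-0.2,0],[1,-0.2,0],[1,-0.2,0],[1,-0.2,0],[1,-0.2,0]],"spin":[0,0,0,0,0,0,0,0,0,0]}' >/dev/null; python3 -m jog '{"jaw":[0,0,0,0,0,0,0,0,0,0],"slide":[[1,-0.2,0],[1,-0.2,0],[1,-0.2,0],[1,-0.2,0],[1,-0.2,0],[1,-0.2,0],[1,-0.2,0],[1,-0.2,0],[1,-0.2,0],[1,-0.2,0]],"spin":[0,0,0,0,0,0,0,0,0,0]}' >/dev/null; python3 -m jog '{"jaw":[0,0,0,0,0,0,0,0,0,0],"slide":[[0.9,-0.2,0],[0.9,-0.2,0],[0.9,-0.2,0],[0.8,-0.16,0],[0,0,0],[0,0,0],[0,0,0],[0,0,0],[0,0,0],[0,0,0]],"spin":[0,0,0,0,-1,-1,-1,-1,-1,-1]}' >/dev/null; python3 -m jog '{"jaw":[0,0,0,0,0,0,0,0,0,0],"slide":[[0,0,0],[0,0,0],[0,0,0],[0,0,0],[0,0,0],[0,0,0],[0,0,0],[0,0,0],[0,0,0],[0,0,0]],"spin":[-1,-1,-1,-1,-1,-1,-1,-1,-1,-0.8]}'; python3 -m jog '{"jaw":[0],"slide":[[0,0,0]],"spin":[0]}' >/dev/null; python3 go.py 539.9 359.3 20 189.4
```

```text
time_s: 43.0
ee_pos: [538.5, 358.7, 106.1]
ee_rot: [-180.0, -0.1, -170.5]
force: [0.3, 0.5, -0.8]
gripper_width: 9.5
gripper_force: 25.0
at [538.6 358.7 106.2] -170.8 need units x -0.05 y 0.01 z 2.87 spin -0.03 j6 -67
```

```bash
python3 -m jog '{"jaw":[0,0,0,0,0,0,0,0],"slide":[[-0.05,0,0.6],[0,0,0.7],[0,0,0.7],[0,0,0.5],[0,0,0.25],[0,0,0.1],[0,0,0],[0,0,0]],"spin":[0,0,0,0,0,0,0,0]}'; python3 -m jog '{"jaw":[0,0,0],"slide":[[0,0,0.15],[0,0,0],[0,0,0]],"spin":[0,0,0]}'; python3 -m jog '{"jaw":[0,0,0],"slide":[[0,0,0.08],[0,0,0],[0,0,0]],"spin":[0,0,0]}'
```

```text
time_s: 43.9
ee_pos: [541.0, 359.6, 22.2]
ee_rot: [180.0, 0.1, -170.8]
force: [0.2, 0.8, -0.3]
gripper_width: 9.8
gripper_force: 25.0
time_s: 44.2
ee_pos: [540.4, 359.3, 17.0]
ee_rot: [180.0, 0.0, -170.8]
force: [-0.7, -0.6, -0.5]
gripper_width: 9.9
gripper_force: 25.0
time_s: 44.5
ee_pos: [540.4, 359.3, 14.4]
ee_rot: [-180.0, -0.0, -170.8]
force: [-0.0, -0.6, -1.2]
gripper_width: 9.5
gripper_force: 25.0
```

```bash
python3 -m jog '{"jaw":[0,0,0],"slide":[[0,0,0.1],[0,0,0],[0,0,0]],"spin":[0,0,0]}'; python3 -m jog '{"jaw":[0,0,28,28,28,28,28,28,28,28],"slide":[[0,0,0.04],[0,0,0],[0,0,0],[0,0,0],[0,0,-0.4],[0,0,-0.7],[0,0,-1],[0,0,-1],[0,0,-1],[0,0,-1]],"spin":[0,0,0,0,0,0,0,0,0,0]}'
```

```text
time_s: 44.8
ee_pos: [540.4, 359.2, 11.3]
ee_rot: [-180.0, -0.0, -170.8]
force: [-0.9, -0.0, -0.9]
gripper_width: 9.4
gripper_force: 25.0
time_s: 45.8
ee_pos: [540.4, 359.3, 165.6]
ee_rot: [180.0, 0.1, -170.8]
force: [0.2, -0.5, -1.0]
gripper_width: 28.0
gripper_force: 0.0
```

```bash
python3 - <<'E'
from h import *
np.set_printoptions(precision=1,suppress=True)
m5,I=shot('wrist','w6');m4,J=load('w4');m3,L=load('w3')
print(env.state()['ee_pos'])
g=project(m5,[342,312,42])[0];print('pred',g)
res={}
for n,m,A,c in(('w6',m5,I,g),('w4',m4,J,(427,60))):
    h=cv2.cvtColor(A,cv2.COLOR_BGR2HSV);x,y=map(int,c);r=60 if n=='w6' else 28
    M=((h[...,0]<14)&(h[...,1]>110)&(h[...,2]>165)).astype(np.uint8);N=np.zeros_like(M);y0=max(0,y-r);x0=max(0,x-r);N[y0:min(232,y+r),x0:x+r]=M[y0:min(232,y+r),x0:x+r]
    N=cv2.morphologyEx(N,cv2.MORPH_CLOSE,np.ones((3,3)))
    k=max(cv2.findContours(N,0,1)[0],key=cv2.contourArea);e=cv2.fitEllipse(cv2.convexHull(k));print(n,e,plane(m,[e[0]],42)[0]);res[n]=e[0]
print(tri([(m5,res['w6']),(m4,res['w4'])]))
a=cv2.resize(I[:235],(640,235));cv2.imwrite('pics/c4.png',np.vstack([a,J[:120]]))
E
```

```text
[542.9 360.9 171.5]
pred [302.  -15.7]
w6 ((301.90716552734375, -8.32738208770752), (37.06832504272461, 44.12998962402344), 97.38726043701172) [348.2 312.8  42. ]
w4 ((427.50634765625, 58.06319808959961), (37.18864440917969, 41.3906135559082), 20.419830322265625) [340.1 311.7  42. ]
(array([342.2, 312.2,  37.2]), np.float64(3.719028336050401))
```

View pics/c4.png

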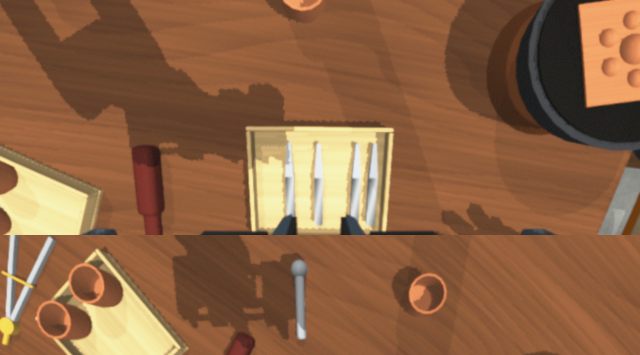

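The crop shows the chaser tray with all four punches parallel and their tips up the image. The cup is cut off at the top edge at (302,5), so I step 90 mm nearer and look again.

```bash
python3 -m jog '{"jaw":[75,75,75,75,75,75],"slide":[[1,0,-0.4],[1,0,-0.4],[1,0,-0.4],[0,0,0],[0,0,0],[0,0,0]],"spin":[0,0,0,0,0,0]}'; python3 - <<'E'
from h import *
from go import left
np.set_printoptions(precision=1,suppress=True)
m5,I=shot('wrist','w7');m4,J=load('w4')
res={}
for n,m,A,c in(('w7',m5,I,project(m5,[342,312,42])[0]),('w4',m4,J,(427,60))):
    h=cv2.cvtColor(A,cv2.COLOR_BGR2HSV);x,y=map(int,c);r=50 if n=='w7' else 28
    M=((h[...,0]<14)&(h[...,1]>110)&(h[...,2]>165)).astype(np.uint8);N=np.zeros_like(M);y0=max(0,y-r);x0=max(0,x-r);N[y0:min(232,y+r),x0:x+r]=M[y0:min(232,y+r),x0:x+r]
    N=cv2.morphologyEx(N,cv2.MORPH_CLOSE,np.ones((3,3)))
    k=max(cv2.findContours(N,0,1)[0],key=cv2.contourArea);e=cv2.fitEllipse(cv2.convexHull(k));print(n,e,plane(m,[e[0]],42)[0]);res[n]=e[0]
print(tri([(m5,res['w7']),(m4,res['w4'])]))
cv2.imwrite('pics/c5.png',I[:235])
left(341,312,60,189.2)
E
```

```text
time_s: 46.45
ee_pos: [452.3, 345.0, 199.3]
ee_rot: [180.0, 0.0, -170.8]
force: [-0.3, 0.1, -0.8]
gripper_width: 72.9
gripper_force: 0.0
w7 ((299.440673828125, 91.79969787597656), (46.08757019042969, 61.89313507080078), 45.969791412353516) [345.9 306.5  42. ]
w4 ((427.50634765625, 58.06319808959961), (37.18864440917969, 41.3906135559082), 20.419830322265625) [340.1 311.7  42. ]
(array([348.2, 308.4,  62.4]), np.float64(0.20230042394008038))
at [452.4 345.  198.9] -170.8 need units x 3.84 y -0.49 z 4.63 spin -0.00 j6 -63
```

View pics/c5.png

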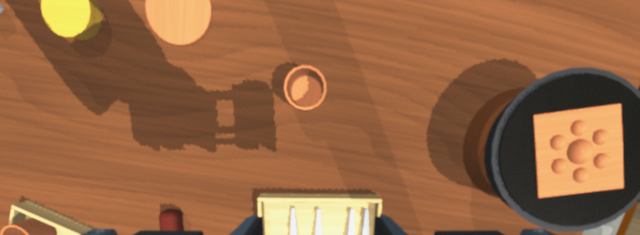

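w7 shows the cup's rim as a clean ring centred at (305,87), 42 px across. The mask had caught some wood, so I use the ring.

```bash
python3 - <<'E'
from h import *
from go import left
np.set_printoptions(precision=1,suppress=True)
m,I=load('w7');m4,J=load('w4')
x,r=tri([(m,(305,87.5)),(m4,(428,58))]);print(x,r,plane(m,[(305,87.5),(284,87.5),(326,87.5)],42),plane(m4,[(428,58)],42))
p=plane(m,[(305,87.5)],42)[0];left(p[0],p[1],65,189.2)
E
```

```text
[340.5 312.   43.8] 0.1462696914878875 [[340.4 312.   42. ]
 [344.  288.8  42. ]
 [336.6 335.2  42. ]] [[339.7 312.2  42. ]]
at [452.4 345.  198.9] -170.8 need units x 3.86 y -0.49 z 4.46 spin -0.00 j6 -63
```

```bash
python3 -m jog '{"jaw":[78,78,78,78,78,78,78,78],"slide":[[0.97,-0.12,0.5],[0.97,-0.12,0.5],[0.96,-0.12,0.5],[0.96,-0.12,0.8],[0,0,0.8],[0,0,0.7],[0,0,0.5],[0,0,0]],"spin":[0,0,0,0,0,0,0,0]}'; python3 go.py 340.4 312 10 189.2
```

```text
time_s: 47.3
ee_pos: [338.9, 311.2, 68.1]
ee_rot: [-179.8, -0.3, -170.8]
force: [0.6, -0.1, 0.8]
gripper_width: 78.4
gripper_force: 0.0
at [338.9 311.2  68.1] -170.8 need units x -0.05 y 0.02 z 1.94 spin -0.00 j6 -58
```

```bash
python3 -m jog '{"jaw":[78,78,78,78,0,0,0,0,0,0],"slide":[[-0.05,0.02,0.5],[0,0,0.6],[0,0,0.5],[0,0,0.3],[0,0,0],[0,0,0],[0,0,0],[0,0,0],[0,0,0],[0,0,0]],"spin":[0,0,0,0,0,0,0,0,0,0]}' 20; python3 -m jog '{"jaw":[0,0,0,0,0,0],"slide":[[0,0,-0.4],[0,0,-0.7],[0,0,-0.9],[0,0,-1],[0,0,-1],[0,0,-0.3]],"spin":[0,0,0,0,0,0]}'; python3 go.py 637.4 18.6 120 74
```

```text
time_s: 48.3
ee_pos: [341.4, 313.3, 13.9]
ee_rot: [180.0, 0.1, -170.8]
force: [-0.7, -0.6, 5.5]
gripper_width: 48.2
gripper_force: 20.0
time_s: 48.9
ee_pos: [342.1, 314.1, 144.9]
ee_rot: [179.8, 0.3, -170.8]
force: [-0.1, 0.4, 0.3]
gripper_width: 47.9
gripper_force: 20.0
at [342.1 314.1 144.9] -170.8 need units x -8.14 y -11.30 z 0.83 spin 14.40 j6 -58
```

```bash
python3 -m jog '{"jaw":[0,0,0,0,0,0,0,0,0,0],"slide":[[-0.68,-0.94,0],[-0.68,-0.94,0],[-0.68,-0.94,0],[-0.68,-0.94,0],[-0.68,-0.94,0],[-0.68,-0.94,0],[-0.68,-0.94,0],[-0.68,-0.94,0],[-0.68,-0.94,0],[-0.68,-0.94,0]],"spin":[0,0,0,0,0,0,0,0,0,0]}' >/dev/null; python3 -m jog '{"jaw":[0,0,0,0,0,0,0,0,0,0],"slide":[[-0.68,-0.94,0],[-0.67,-0.94,0],[0,0,0],[0,0,0],[0,0,0],[0,0,0],[0,0,0],[0,0,0],[0,0,0],[0,0,0]],"spin":[0,0,0.96,0.96,0.96,0.96,0.96,0.96,0.96,0.96]}' >/dev/null; python3 -m jog '{"jaw":[0,0,0,0,0,0,0,0],"slide":[[0,0,0],[0,0,0],[0,0,0],[0,0,0],[0,0,0.4],[0,0,0.4],[0,0,0.4],[0,0,0]],"spin":[0.96,0.96,0.96,0.96,0.96,0.96,0.96,0]}'; python3 -m jog '{"jaw":[0],"slide":[[0,0,0]],"spin":[0]}' >/dev/null; python3 go.py 637.4 18.6 30 74; python3 - <<'E'
from h import *
m,I=shot('scene','s5');m,J=shot('side','d5');cv2.imwrite('pics/c6.png',np.vstack([cv2.resize(I[160:290,280:460],(540,390)),cv2.resize(J[130:230,290:430],(280,200)).repeat(1,0) if 0 else cv2.resize(J[130:230,270:470],(540,200))]))
E
```

```text
time_s: 51.7
ee_pos: [634.3, 18.1, 103.0]
ee_rot: [-179.7, 0.1, 74.0]
force: [0.2, 0.8, -0.9]
gripper_width: 48.7
gripper_force: 20.0
at [635.9  18.1 105.3] 74.2 need units x 0.03 y 0.04 z 2.51 spin 0.02 j6 16
```

View pics/c6.png

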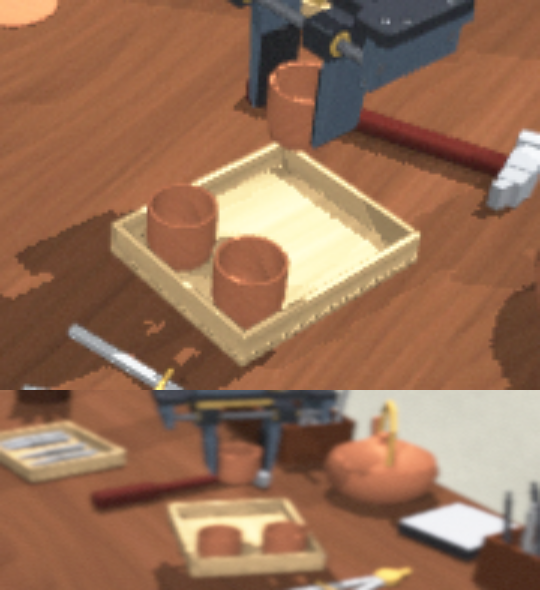

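The cup is held upright above the empty half of its tray, well clear of the hammer. Next I lower it.

```bash
python3 -m jog '{"jaw":[0,0,0,0,0,0,0,0],"slide":[[0.03,0.04,0.6],[0,0,0.7],[0,0,0.6],[0,0,0.4],[0,0,0.2],[0,0,0.1],[0,0,0],[0,0,0]],"spin":[0,0,0,0,0,0,0,0]}'; python3 -m jog '{"jaw":[0,0,0],"slide":[[0,0,0.1],[0,0,0],[0,0,0]],"spin":[0,0,0]}'; python3 -m jog '{"jaw":[0,0,0],"slide":[[0,0,0.07],[0,0,0],[0,0,0]],"spin":[0,0,0]}'
```

```text
time_s: 52.7
ee_pos: [638.5, 18.6, 29.1]
ee_rot: [179.9, -0.0, 74.0]
force: [-0.5, 0.1, -0.4]
gripper_width: 48.0
gripper_force: 20.0
time_s: 53.0
ee_pos: [637.9, 18.6, 25.4]
ee_rot: [180.0, -0.0, 74.0]
force: [-0.7, -0.3, -0.3]
gripper_width: 48.1
gripper_force: 20.0
time_s: 53.3
ee_pos: [637.8, 18.6, 23.1]
ee_rot: [-180.0, 0.0, 74.0]
force: [0.2, 0.2, -1.4]
gripper_width: 48.3
gripper_force: 20.0
```

```bash
python3 -m jog '{"jaw":[0,0,0],"slide":[[0,0,0.1],[0,0,0],[0,0,0]],"spin":[0,0,0]}'; python3 -m jog '{"jaw":[0,0,0],"slide":[[0,0,0.05],[0,0,0],[0,0,0]],"spin":[0,0,0]}'
```

```text
time_s: 53.6
ee_pos: [637.8, 18.6, 20.0]
ee_rot: [-180.0, 0.0, 74.0]
force: [-0.6, -0.1, -1.6]
gripper_width: 48.5
gripper_force: 20.0
time_s: 53.9
ee_pos: [638.1, 18.6, 19.0]
ee_rot: [180.0, -0.0, 74.0]
force: [-0.6, 0.2, 1.3]
gripper_width: 48.2
gripper_force: 20.0
```

Contact with the floor. I open the fingers, lift clear and check.

```bash
python3 -m jog '{"jaw":[62,62,62,62,62,62,62,62,62,62],"slide":[[0,0,0],[0,0,0],[0,0,0],[0,0,-0.3],[0,0,-0.6],[0,0,-0.9],[0,0,-1],[0,0,-1],[0,0,-1],[0,0,-1]],"spin":[0,0,0,0,0,0,0,0,0,0]}'; python3 -m jog '{"jaw":[62,62,62,62,62,62],"slide":[[-1,0,-0.6],[-1,0,-0.6],[-1,0,-0.6],[-1,0,0],[-1,0,0],[0,0,0]],"spin":[0,0,0,0,0,0]}'; python3 - <<'E'
from h import *
m,I=shot('scene','s6');m,J=shot('side','d6');cv2.imwrite('pics/c7.png',np.vstack([I[120:400],cv2.resize(J[130:330,200:480],(448,320))[:, :].copy() if 0 else cv2.resize(J[130:330],(640,200))]))
E
```

```text
time_s: 54.9
ee_pos: [637.7, 18.6, 194.7]
ee_rot: [180.0, -0.0, 74.0]
force: [-0.4, 1.1, -0.5]
gripper_width: 62.1
gripper_force: 0.0
time_s: 55.5
ee_pos: [595.4, -128.8, 247.7]
ee_rot: [179.9, 0.1, 73.8]
force: [0.1, -0.1, 0.0]
gripper_width: 62.1
gripper_force: 0.0
```

View pics/c7.png

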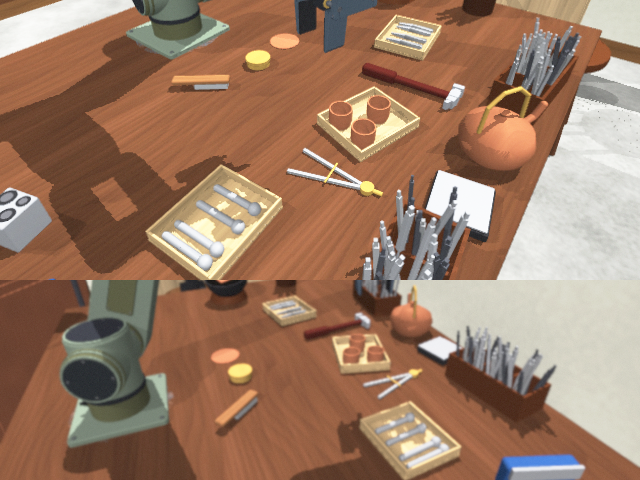

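All four domers, all four chasers and the three cups are in their trays, aligned, and the hammer has not moved.

```bash
python3 -c "
from workcell import env
print(env.job_done())"
```

```text
the job is handed in; nothing more can be done
None
```

The job is handed in: both doming punches, both chasing punches and the cup are in their own trays, aligned and upright as asked, and the hammer was left where it lay; the last camera views, taken at about 55 s of the 120 s, confirmed this.

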